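# Open the paper door of the particle counter's printer

### The arm

A 6-joint arm with a two-finger parallel gripper is mounted at the origin on the work surface. World frame = base frame: x ahead of the robot, y to its left, z up, the work surface at z = 0. Lengths are in m, angles in rad, forces in N, time in s.
With the tool pointing down it reaches from about 0.425 to 0.95 m from the base axis. Payload 3.5 kg.
Tool frame: the origin (TCP) lies at the very end of the fingers, on their centre line; the grasp point (between the pads) lies 19 mm behind it; y points along the fingers, z is the direction in which the jaws open and shut, and the axes are right-handed (so a half turn about y gives the same grasp; the last joint's range is limited). The gripper opens to 85 mm and grips with 20 to 120 N. Pads are 22 mm wide; open, the fingers measure 114 mm over their backs; the gripper's body (76 mm by 85 mm) begins 54 mm behind the grasp point. The pads swing forward as they close: fully open they stand 13 mm farther back than shut.
Start: joints at [-1.46, 0.286, 1.577, -0, 1.279, -0.15], TCP at [0.174, -0.652, 0.231] pointing down, gripper open.
Joint ranges: [-2.77, 2.77], [-0.9, 2.22], [0.21, 2.48], [-1.53, 4.67], [0.24, 2.81], [-2.84, 2.84]. Speed limits (rad/s): [2.79, 2.79, 3.14, 3.14, 3.14, 3.14].

### API

Orientations are given as a unit quaternion [x, y, z, w].
In Python, from plant import ctrl gives the robot as it stands. The module is installed in compiled form; this text tells all that it offers.
- The arm moves only by the tool jog_arm, never from a script. Its argument "deltas" is a list of rows, each a list of 3 entries, a list of its own where there are three numbers: the turn, a rotation vector about the tool's x, y, z in rad, then the shift along the tool's x, y, z in m, then the opening, from 0 (shut) to 1 (fully open). In form: [[[wx, wy, wz], [dx, dy, dz], gripper], ...]. A call has 1 to 10 rows; each row is the pose to reach, as a shift and turn from the pose measured when the call began, along the tool's axes at that moment; what a row does not reach only later rows make up. A row lasts 1/12 s, in which the tool goes at most 41.7 mm and 7.16 degrees, less where a joint would pass 70% of its speed; a pose out of reach is approached as far as the arm can. A call with a gripper value outside its range is refused whole. The fingers move at their own pace and stop on an object; "force" is the grip in N (left out, the last holds). Time passes only in rows, so rows that repeat a pose let the fingers close. It gives the time, the measured TCP pose, the force and the opening at its end, in the units of the state.
- ctrl.get_state(): the state, without advancing time (a new reading comes with each control period).
- ctrl.read_camera(name): name is "side" or "top" or "wrist"; returns a dict with "pixels" (420x560x3 uint8, blue, green, red), "range_z" (420x560 float32, m along the optical axis (not along the pixel's ray), 0 where there is no reading), "fx", "fy", "cx", "cy" (pixels), "k1" (the pictures are not rectified: a ray, as slopes to the right and down, at radius r is drawn at 1 + k1 r^2 times it, then the intrinsics apply), "T" (4x4, takes a point from camera to world coordinates); the wrist camera has in their place "mount" (4x4, takes a point from camera to tool coordinates, whose origin is the TCP and whose axes are the tool frame's). Camera axes: x right, y up, looking along -z (the intrinsics and any distortion apply to the point x, -y, -z); pixel columns grow to the right and rows downward; lengths in m; the calibration is good to about 2 mm. A picture is of the moment at which its call begins: read the wrist's pose just before it.
- ctrl.sign_off(): hands the job in, once; it reports no verdict.
The state is a dict: "time": time; "qpos": joint angles; "dq": joint speeds; "joint_efforts": joint torques, N m; "eef_pos": TCP position; "tcp_rot": TCP orientation; "contact_force": force on the tool from outside, world axes, zero at the start; "wrist_torque": the same for the moment, N m; "opening": opening from 0.0 (shut) to 1.0 (fully open).
Only numpy, scipy, OpenCV 4.12 (cv2) and the standard library are available. Lean on these libraries where they do the work, as an engineer would, in place of code of your own. Each camera call takes 0.05 s, during which the arm holds its last target.

### The job

The paper roll in the particle counter's built-in printer is due for a change, so open the printer's paper door: press down the release tab in front of the door so that the door springs up, then push the door all the way back with the fingers until it leans open against its stop. Do it gently, without forcing tab or door, and leave the spare roll and everything else on the bench standing where it is.

Things in the scene. Friction and masses are not known exactly. Their poses are not given: they have to be found in the camera images.
- counter: Portable particle counter, steel case, 260 deep (x) x 300 wide (y) mm, fixed on the bench. Origin: centre of its underside; x runs from its sloping display front (robot side) to its back, y to its left, z up. Flat deck 190 mm up, from x = -60 to 130, with the printer at y = -60. Also on the deck: carry handle at x = 112 (y -90 to 90, 43 mm tall), inlet nozzle at (65, 105), 40 mm tall.
- tab_top (a point): Centre of the top face of the release tab: black ribbed plate 26 (x) x 36 (y) mm, front edge tipped up 0.2 rad, 12 mm over the deck; at (-60, -60, 202) mm in the counter's frame. Press down: frees the door with this point 4 mm down (3 to 5 N), stops at 6.5 mm, springs back. Rocks about an axis 24 mm behind, 11 mm below; its hook on the door, 30 mm wide, is 22 to 37 mm behind, 18 mm above the deck.
- release_tab (a joint): Rotation of the release tab, rad: 0 at rest, grows as it is pressed down; the door is freed at about 0.16; stop at 0.27.
- lid_hinge (a point): Middle of the paper door's hinge line, at the door's rear edge; fixed on the counter at (60, -60, 193) mm in its frame, with the counter's axes. The hinge line runs along the counter's y.
- door_edge (a point): Middle of the lower front (free) edge of the paper door; moves with it. The door is a flat grey plate 86 long (hinge to free edge) x 90 wide x 6 mm thick, 60 g, with a lip 4 mm high along the free edge on top. Shut, it lies level, underside 3 mm above the deck, front edge 34 mm behind the tab's centre. Its x axis points from the free edge to the hinge, z out of its upper face.
- paper_door (a joint): Opening angle, rad: 0 shut and hooked. Once freed, a sprung pin lifts it to about 0.7 in half a second (free edge then 55 mm above the hinge line and 66 mm in front of it); it rests there. Then it swings freely, a little damped: let go before upright (1.57) it sinks back to 0.7, past upright it falls open to its stop at 1.92. To open it, get under the free edge and push up and back.
- paper_roll_mid (a point): Spare roll of printer paper, 46 mm across, 57 mm tall, standing loose on the counter's deck left of the printer; this point is half-way up. Not to be moved.
- purge_filter_mid (a point): White purge filter, a round capsule 60 mm across and 100 mm tall, standing on the bench beside the counter; this point is half-way up. Not to be moved.
- alcohol_bottle_mid (a point): White plastic bottle, 64 mm across, 150 mm tall, standing on the bench beside the counter; this point is half-way up. Not to be moved.
- settle_plate_mid (a point): Flat clear dish with tan filling, 90 mm across, 14 mm tall, lying on the bench beside the counter; this point is half-way up. Not to be moved.
- probe_cone_mid (a point): Steel sampling probe, a cone 48 mm across at the foot and 85 mm tall, standing on the bench beside the counter; this point is half-way up. Not to be moved.
- screwdriver: Screwdriver with a black handle, 170 mm long, lying on the bench in front of the counter, along its own x. Not to be moved.

How it is judged:
On the way, in this order (a step that is already met when the one before it is completed fails the run):
1. the release tab is pressed down with the fingers (value of joint release_tab above 0.1 rad and contact force between the fingers and release_tab above 0.5 N).
2. the freed paper door has sprung up (value of joint paper_door above 0.45 rad), for 0.05 s.
At the end, for the whole second after the job is handed in: The paper door leans open and at rest at more than 1.8 rad (its stop is at 1.92), the release tab has sprung back (below 0.05 rad), and every loose thing is within 15 mm of where it stood (value of joint paper_door above 1.8 rad and velocity of joint paper_door between -0.05 and 0.05 rad/s and value of joint release_tab below 0.05 rad and distance of each of paper_roll_mid, purge_filter_mid, alcohol_bottle_mid, settle_plate_mid, probe_cone_mid, screwdriver from where it was at the start of the episode below 0.015 m); the robot touches nothing.
It fails at once if a loose thing on the counter or the bench is shifted or lifted by more than 15 mm (distance of any of paper_roll_mid, purge_filter_mid, alcohol_bottle_mid, settle_plate_mid, probe_cone_mid, screwdriver from where it was at the start of the episode above 0.015 m).
It fails at once if the tab or the door is forced by the fingers (more than 40 N), or pushed with the arm or the gripper's body instead (more than 5 N) (contact force between the fingers and release_tab above 40 N or contact force between the arm and release_tab above 5 N or contact force between the fingers and paper_door above 40 N or contact force between the arm and paper_door above 5 N).
It also fails if it takes over 40 s, if anything falls off the work surface, if the arm or the gripper's body presses on something with over 40 N, if the wrist force passes 120 N, or if a joint passes its speed limit or range.

## Working session

There is one attempt and no reset: what is moved stays moved. The work goes in short steps, Python scripts to look and compute and a tool call to move; the robot and the scene stay as the last step left them, time stands still between calls to the robot, and variables do not carry over. Pictures are saved under pics/ and viewed, and the job is handed in when it is done.

Besides the shell and the picture viewer there is one more tool, called after "Request:" by a JSON object that holds its "fn" and its "kwargs". jog_arm: Moves the arm, as the interface text tells. Its arguments: {"type":"object","properties":{"deltas":{"type":"array","items":{"type":"array"}},"force":{"type":"number"}},"required":["deltas"]}

```bash
mkdir -p pics; python3 - <<'E'
from plant import ctrl
import cv2,pickle
s=ctrl.get_state();print(s)
d={}
for n in ("side","top","wrist"):
    d[n]=ctrl.read_camera(n);cv2.imwrite(f"pics/{n}0.png",d[n]["pixels"])
    print(n,{k:v for k,v in d[n].items() if k not in("pixels","range_z")})
d["s"]=s
pickle.dump(d,open("v0.pkl","wb"))
E
```

```text
{'time': 0.0, 'qpos': array([-1.45998584e+00,  2.87180748e-01,  1.57818930e+00, -1.21489059e-05,
        1.27860016e+00, -1.50000935e-01]), 'dq': array([-0.00024101, -0.00196977, -0.00104758,  0.00061337, -0.00087646,
       -0.00083452]), 'joint_efforts': array([-2.34435474e-04, -4.05979228e+01, -2.92628378e+01, -8.75613046e-05,
        5.89805364e-03, -5.70022706e-06]), 'eef_pos': array([ 0.17400963, -0.65149925,  0.22993047]), 'tcp_rot': array([-0.09193844,  0.70194275, -0.70026172,  0.09196316]), 'contact_force': array([-0.00290865,  0.57199918, -0.06003708]), 'wrist_torque': array([-0.0471382 ,  0.02949545, -0.00096703]), 'opening': 1.000573648846792}
side {'fx': 442.7322508277786, 'fy': 442.7322508277786, 'cx': 280.2524732954011, 'cy': 210.22233976583593, 'k1': 0.004859029449680136, 'T': array([[-0.78142636,  0.49184484, -0.38400716,  0.13526945],
       [-0.62383772, -0.60185067,  0.49860032,  0.60514449],
       [ 0.01411903,  0.62917758,  0.77713334,  0.99525392],
       [ 0.        ,  0.        ,  0.        ,  1.        ]])}
top {'fx': 519.6592032164002, 'fy': 519.6592032164002, 'cx': 277.08021882521587, 'cy': 208.32283974501325, 'k1': 0.03528298188833902, 'T': array([[ 0.02403034,  0.98791227, -0.1531401 ,  0.39369264],
       [-0.99941809,  0.02003038, -0.0276093 ,  0.04618309],
       [-0.02420811,  0.15371444,  0.98781873,  1.12647353],
       [ 0.        ,  0.        ,  0.        ,  1.        ]])}
wrist {'fx': 308.47824587493767, 'fy': 308.47824587493767, 'cx': 284.0046992714672, 'cy': 205.79826139409755, 'k1': 0.013059479041411547, 'mount': array([[ 2.83885169e-04, -9.50863001e-01, -3.09611810e-01,
        -7.96112846e-02],
       [-7.08822215e-05,  3.09611803e-01, -9.50863043e-01,
        -1.42208026e-01],
       [ 9.99999957e-01,  2.91881889e-04,  2.04949173e-05,
        -3.38688754e-04],
       [ 0.00000000e+00,  0.00000000e+00,  0.00000000e+00,
         1.00000000e+00]])}
```

View pics/side0.png

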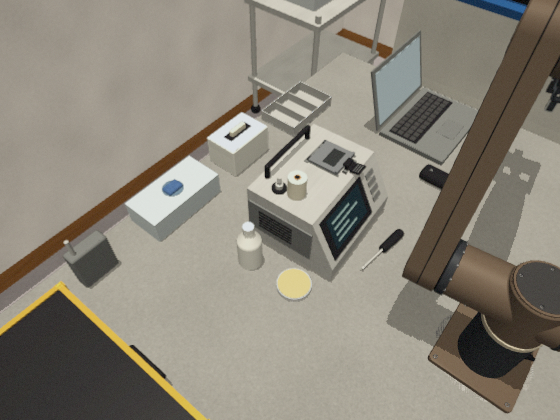

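View pics/top0.png

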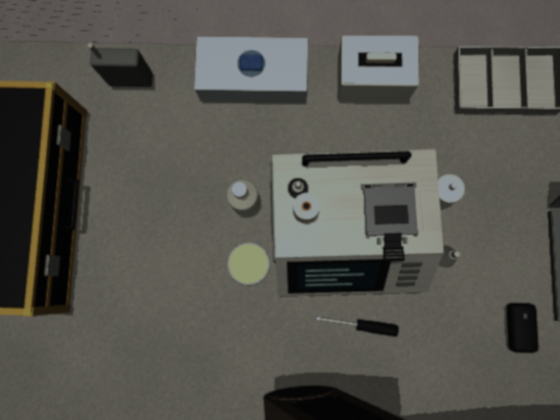

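View pics/wrist0.png

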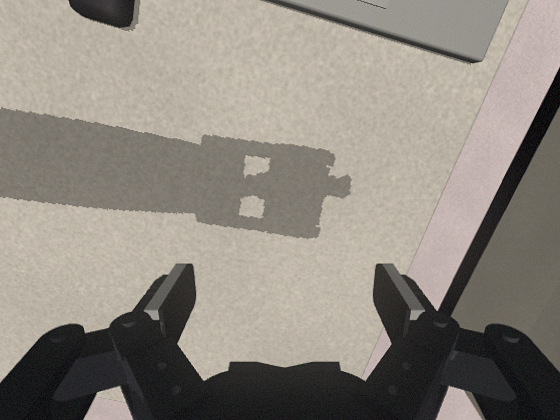

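The side and top views show the counter: tab at about (393,247) and door at about (391,208) in top, paper roll at (306,207). The wrist view shows only bench. Next I measure.

```bash
cat > h.py <<'E'
import numpy as np,cv2
from scipy.spatial.transform import Rotation as R
def rays(c,uv):
    uv=np.atleast_2d(np.array(uv,float))
    K=np.array([[c["fx"],0,c["cx"]],[0,c["fy"],c["cy"]],[0,0,1]])
    p=cv2.undistortPoints(uv[:,None],K,np.array([c["k1"],0,0,0,0.]))[:,0]
    return np.c_[p[:,0],-p[:,1],-np.ones(len(p))]
def Tof(c,s=None):
    if "T" in c: return c["T"]
    W=np.eye(4);W[:3,:3]=R.from_quat(s["tcp_rot"]).as_matrix();W[:3,3]=s["eef_pos"];return W@c["mount"]
def plane(c,uv,z,s=None):
    T=Tof(c,s);d=rays(c,uv)@T[:3,:3].T;o=T[:3,3]
    return o+d*((z-o[2])/d[:,2])[:,None]
def cloud(c,s=None):
    v,u=np.mgrid[:420,:560];T=Tof(c,s)
    P=rays(c,np.c_[u.ravel(),v.ravel()])*c["range_z"].reshape(-1,1)
    return (P@T[:3,:3].T+T[:3,3]).reshape(420,560,3)
E
python3 - <<'E'
import pickle,cv2
from h import *
d=pickle.load(open("v0.pkl","rb"));c=d["top"];P=cloud(c)
z=P[...,2]
m=((np.abs(z-.19)<.006)&(c["range_z"]>0)).astype(np.uint8)
m[:, :260]=0; m[:,450:]=0;m[:140]=0;m[300:]=0
cs,_=cv2.findContours(m,0,2);k=max(cs,key=cv2.contourArea)
print(cv2.contourArea(k))
pts=P[k[:,0,1],k[:,0,0]][:,:2].astype(np.float32)
r=cv2.minAreaRect(pts);print(r);print(cv2.boxPoints(r))
b=P[m>0];print("deck z",np.median(b[:,2]), "bench", np.median(z[300:320,100:250]))
for u,v in [(393,240),(393,246),(393,252),(391,225),(391,200),(391,187),(306,200),(450,183)]: print(u,v,P[v,u].round(4))
I=cv2.resize(c["pixels"][140:300,260:470],None,fx=3.8,fy=3.7,interpolation=2);cv2.imwrite("pics/topz.png",cv2.convertScaleAbs(I,alpha=1.6))
c=d["side"];I=cv2.resize(c["pixels"][120:270,235:395],None,fx=4.5,fy=4,interpolation=2);cv2.imwrite("pics/sidez.png",I)
E
```

```text
13078.0
((0.5499647855758667, -0.07107214629650116), (0.19416390359401703, 0.2995823323726654), 2.7489278316497803)
[[ 0.44581065  0.07389066]
 [ 0.46017846 -0.22534695]
 [ 0.6541189  -0.21603495]
 [ 0.6397511   0.08320266]]
deck z 0.18960126807198607 bench -0.0006053813351468706
393 240 [ 0.4839 -0.1336  0.2075]
393 246 [ 0.4738 -0.1347  0.2012]
393 252 [ 0.4632 -0.1345  0.2018]
391 225 [ 0.5114 -0.1319  0.1995]
391 200 [ 0.557  -0.1327  0.1977]
391 187 [ 0.5804 -0.1325  0.2   ]
306 200 [0.5457 0.0215 0.2457]
450 183 [ 0.6151 -0.2744  0.0795]
```

View pics/topz.png

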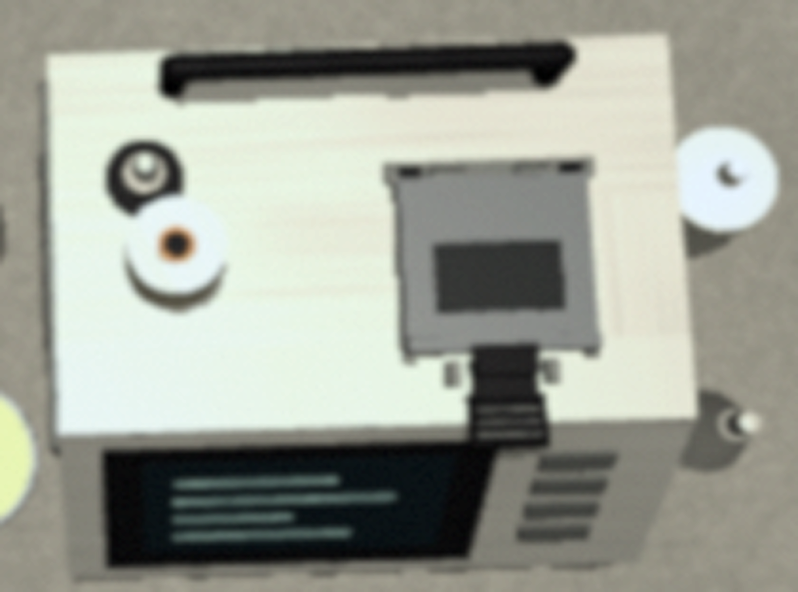

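View pics/sidez.png

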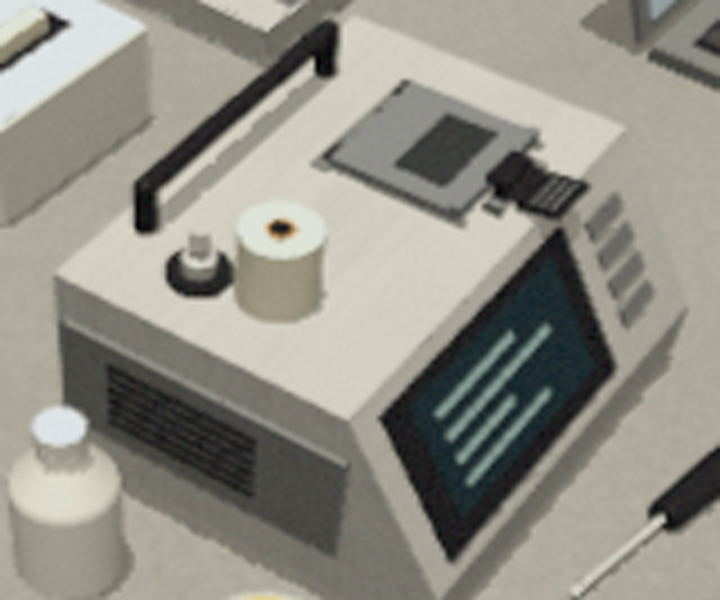

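```bash
cat >> h.py <<'E'
def delta(s,pos,Rm):
    M=R.from_quat(s["tcp_rot"]).as_matrix()
    return R.from_matrix(M.T@Rm).as_rotvec().round(4), (M.T@(np.array(pos)-s["eef_pos"])).round(4)
E
python3 - <<'E'
import pickle,cv2
from h import *
d=pickle.load(open("v0.pkl","rb"));c=d["top"];s=d["s"]
print(R.from_quat(s["tcp_rot"]).as_matrix().round(3))
g=lambda x,y:(260+x/3.8,140+y/3.7)
# tab top plate corners (front edge higher), in zoom px
for n,p,z in [("tab FL",(470,442),.2046),("tab FR",(547,445),.2046),("tab RL",(472,396),.1994),("tab RR",(545,397),.1994),("door hinge L",(392,178),.199),("door hinge R",(590,175),.199),("door F L",(405,352),.203),("door F R",(597,350),.203),("deck FL",(55,435),.19),("deck FR",(696,415),.19),("deck RL",(47,55),.19),("deck RR",(668,35),.19)]:
    print(n,plane(c,[g(*p)],z)[0].round(4))
cs=d["side"]
for n,(u,v),z in [("tab FL",(552,215),.2046),("tab FR",(588,182),.2046)]:
    print("side",n,plane(cs,[(235+u/4.5,120+v/4)],z)[0].round(4))
E
```

```text
[[-0.966 -0.     0.258]
 [-0.258  0.002 -0.966]
 [-0.    -1.    -0.002]]
tab FL [ 0.4495 -0.1176  0.2046]
tab FR [ 0.4489 -0.1528  0.2046]
tab RL [ 0.4718 -0.1196  0.1994]
tab RR [ 0.4721 -0.1533  0.1994]
door hinge L [ 0.5776 -0.0827  0.199 ]
door hinge R [ 0.5809 -0.176   0.199 ]
door F L [ 0.4919 -0.0881  0.203 ]
door F R [ 0.4949 -0.1768  0.203 ]
deck FL [0.4492 0.0749 0.19  ]
deck FR [ 0.4659 -0.2252  0.19  ]
deck RL [0.639  0.0835 0.19  ]
deck RR [ 0.6541 -0.2164  0.19  ]
side tab FL [ 0.4502 -0.1137  0.2046]
side tab FR [ 0.45   -0.1509  0.2046]
```

```bash
cat >> h.py <<'E'
YAW=0.048
def ori(tilt):  # tilt>0: fingers point down and forward (+x counter)
    cx=np.array([np.cos(YAW),np.sin(YAW),0]);up=np.array([0,0,1.])
    y=np.sin(tilt)*cx-np.cos(tilt)*up
    x=-(np.cos(tilt)*cx+np.sin(tilt)*up)
    return np.c_[x,y,np.cross(x,y)]
E
python3 - <<'E'
from plant import ctrl
from h import *
s=ctrl.get_state();print(delta(s,(.458,-.1353,.27),ori(0)))
E
```

```text
(array([ 1.800e-03,  2.129e-01, -1.000e-04]), array([-0.4075, -0.0389, -0.4257]))
```

Request:
{"fn": "jog_arm", "kwargs": {"deltas": [[[0,0.02,0],[-0.01,-0.04,-0.01],0],[[0,0.05,0],[-0.04,-0.04,-0.04],0],[[0,0.07,0],[-0.07,-0.04,-0.07],0],[[0,0.09,0],[-0.1,-0.04,-0.1],0],[[0,0.11,0],[-0.125,-0.04,-0.13],0],[[0,0.13,0],[-0.15,-0.04,-0.16],0],[[0,0.15,0],[-0.18,-0.04,-0.19],0],[[0,0.17,0],[-0.21,-0.04,-0.22],0],[[0,0.19,0],[-0.24,-0.04,-0.25],0],[[0,0.2,0],[-0.26,-0.04,-0.27],0]], "force": 30}}

```text
time: 0.98
eef_pos: [0.3564, -0.3209, 0.2706]
tcp_rot: [-0.021, 0.708, -0.706, 0.022]
contact_force: [0.2, -0.0, -0.0]
opening: 0.003
```

```bash
python3 - <<'E'
from plant import ctrl
from h import *
s=ctrl.get_state();print(s);print(delta(s,(.458,-.1353,.27),ori(0)))
E
```

```text
{'time': 0.9833, 'qpos': array([-9.45835966e-01, -1.86161054e-01,  1.99637733e+00,  1.75739376e-03,
        1.33351007e+00,  5.63578682e-01]), 'dq': array([ 0.67932733, -0.20042344,  0.17058481, -0.01707151,  0.01558395,
        0.7775337 ]), 'joint_efforts': array([-2.82296754e+00, -2.21355683e+01, -2.97381878e+01,  7.49902858e-03,
        7.98827643e-02, -3.23839523e-01]), 'eef_pos': array([ 0.35642847, -0.32087499,  0.27057221]), 'tcp_rot': array([-0.02147377,  0.70774071, -0.70581452,  0.02162952]), 'contact_force': array([ 0.23271342, -0.02141209, -0.03638071]), 'wrist_torque': array([-0.00476434, -0.00545583,  0.02672252]), 'opening': 0.0026591908213001404}
(array([ 0.0027,  0.013 , -0.0003]), array([-0.1127,  0.0011, -0.179 ]))
```

Request:
{"fn": "jog_arm", "kwargs": {"deltas": [[[0.0,0.01,0],[-0.02,0,-0.03],0],[[0.003,0.013,0],[-0.04,0,-0.06],0],[[0.003,0.013,0],[-0.06,0,-0.09],0],[[0.003,0.013,0],[-0.08,0,-0.12],0],[[0.003,0.013,0],[-0.095,0,-0.15],0],[[0.003,0.013,0],[-0.108,0.001,-0.17],0],[[0.003,0.013,0],[-0.113,0.001,-0.179],0],[[0.003,0.013,0],[-0.113,0.001,-0.179],0],[[0.003,0.013,0],[-0.113,0.001,-0.179],0]]}}

```text
time: 1.73
eef_pos: [0.4581, -0.1355, 0.2699]
tcp_rot: [0.018, -0.707, 0.707, -0.017]
contact_force: [-0.3, -0.9, 0.6]
opening: 0.002
```

```bash
python3 - <<'E'
from plant import ctrl
from h import *
import pickle
s=ctrl.get_state();c=ctrl.read_camera("wrist");cv2.imwrite("pics/w1.png",c["pixels"])
t=ctrl.read_camera("side");cv2.imwrite("pics/s1.png",cv2.resize(t["pixels"][90:270,225:405],None,fx=4,fy=3.3,interpolation=2))
pickle.dump((s,c,t),open("v1.pkl","wb"))
print(s["time"],s["qpos"],s["eef_pos"],s["contact_force"]);print(delta(s,(.458,-.1353,.215),ori(0)))
E
```

```text
1.7333 [-4.99901725e-01 -1.91275007e-01  2.00199830e+00 -9.50345841e-04
  1.33089970e+00  1.02208095e+00] [ 0.45808973 -0.13549057  0.2698669 ] [-0.3206848  -0.93053795  0.57799208]
(array([-0.0008,  0.001 ,  0.0005]), array([ 0.0001,  0.0549, -0.0002]))
```

View pics/w1.png

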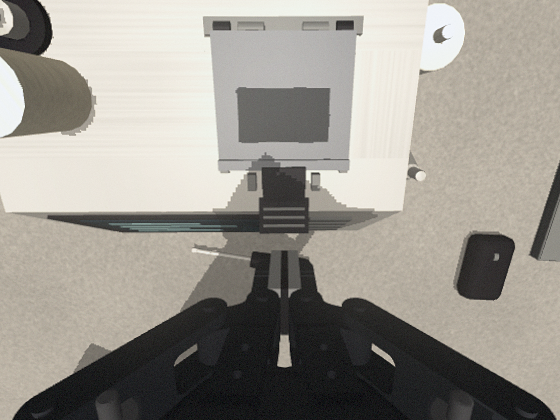

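View pics/s1.png

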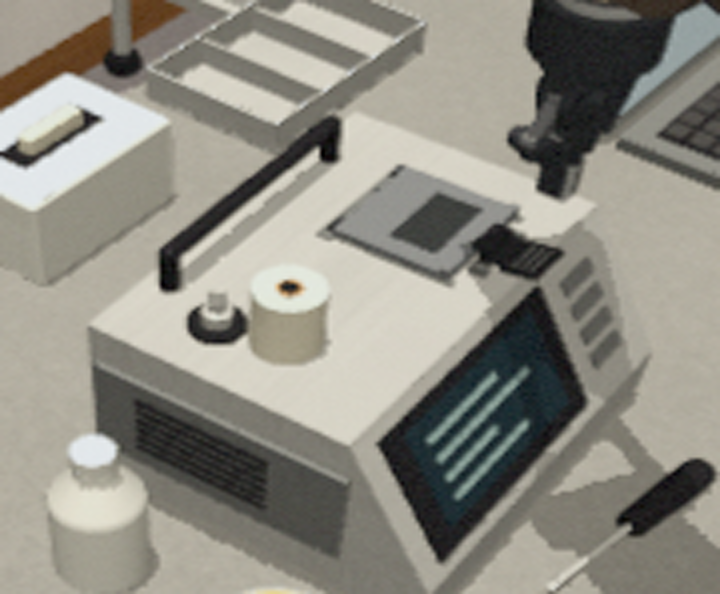

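Wrist view: the tab's ribbed plate spans about (260–309, 205–233), centred ahead of the shut fingertips. The side view shows the fingers hovering above it. I'll cross-check with the wrist ray.

```bash
python3 - <<'E'
from h import *
import pickle
s,c,t=pickle.load(open("v1.pkl","rb"))
for p,z in [((284,231),.2046),((285,206),.1994),((260,219),.202),((308,219),.202),((218,165),.2),((350,165),.2)]: print(p,plane(c,[p],z,s)[0].round(4))
E
```

```text
(284, 231) [ 0.4508 -0.1355  0.2046]
(285, 206) [ 0.4682 -0.1354  0.1994]
(260, 219) [ 0.4582 -0.1177  0.202 ]
(308, 219) [ 0.4599 -0.1525  0.202 ]
(218, 165) [ 0.496  -0.0875  0.2   ]
(350, 165) [ 0.5004 -0.1789  0.2   ]
```

Request:
{"fn": "jog_arm", "kwargs": {"deltas": [[[0,0,0],[0,0.02,0],0],[[0,0,0],[0,0.04,0],0],[[0,0,0],[0,0.055,0],0],[[0,0,0],[0,0.055,0],0]]}}

```text
time: 2.17
eef_pos: [0.4554, -0.1368, 0.2112]
tcp_rot: [-0.018, 0.708, -0.706, 0.013]
contact_force: [-0.6, 0.5, 0.6]
opening: -0.0
```

Request:
{"fn": "jog_arm", "kwargs": {"deltas": [[[0,0,0],[-0.002,0.002,-0.001],0],[[0,0,0],[-0.002,0.003,-0.001],0],[[0,0,0],[-0.002,0.005,-0.001],0],[[0,0,0],[-0.002,0.006,-0.001],0],[[0,0,0],[-0.002,0.008,-0.001],0],[[0,0,0],[-0.002,0.008,-0.001],0]]}}

```text
time: 2.67
eef_pos: [0.4576, -0.136, 0.2036]
tcp_rot: [-0.018, 0.708, -0.706, 0.014]
contact_force: [-0.2, -0.9, 1.5]
opening: 0.001
```

Request:
{"fn": "jog_arm", "kwargs": {"deltas": [[[0,0,0],[0,0.001,0],0],[[0,0,0],[0,0.002,0],0],[[0,0,0],[0,0.003,0],0],[[0,0,0],[0,0.004,0],0],[[0,0,0],[0,0.004,0],0]]}}

```text
time: 3.08
eef_pos: [0.4575, -0.136, 0.1995]
tcp_rot: [-0.018, 0.707, -0.706, 0.014]
contact_force: [-1.3, -0.5, 2.4]
opening: 0.0
```

Request:
{"fn": "jog_arm", "kwargs": {"deltas": [[[0,0,0],[0,0.001,0],0],[[0,0,0],[0,0.002,0],0],[[0,0,0],[0,0.002,0],0],[[0,0,0],[0,0.002,0],0]]}}

```text
time: 3.42
eef_pos: [0.4573, -0.1361, 0.1976]
tcp_rot: [-0.018, 0.707, -0.706, 0.013]
contact_force: [-2.0, 0.0, 3.6]
opening: -0.002
```

```bash
python3 - <<'E'
from plant import ctrl
from h import *
c=ctrl.read_camera("wrist");cv2.imwrite("pics/w2.png",c["pixels"])
print(ctrl.get_state()["contact_force"])
E
```

```text
[-3.47534182  0.54181165  2.78403541]
```

View pics/w2.png

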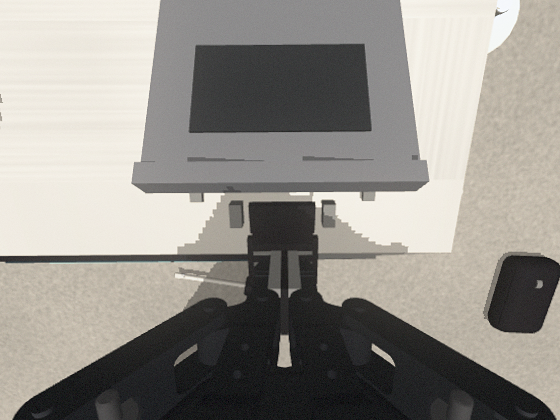

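The wrist view shows the door freed and rising: its front edge runs from about (135,190) to (428,185) and stands clear of the hook at (282,218). I'll hold briefly, then retreat up.

Request:
{"fn": "jog_arm", "kwargs": {"deltas": [[[0,0,0],[0,0,0],0],[[0,0,0],[0,0,0],0],[[0,0,0],[0,0,0],0],[[0,0,0],[0,0,0],0],[[0,0,0],[0,0,0],0],[[0,0,0],[0.002,-0.01,0],0],[[0,0,0],[0.005,-0.02,0],0],[[0,0,0],[0.01,-0.03,0],0],[[0,0,0],[0.01,-0.03,0],0]]}}

```text
time: 4.22
eef_pos: [0.4482, -0.1371, 0.2307]
tcp_rot: [0.016, -0.707, 0.707, -0.015]
contact_force: [0.2, 0.2, 0.7]
opening: 0.002
```

```bash
python3 - <<'E'
from plant import ctrl
from h import *
import pickle
s=ctrl.get_state();c=ctrl.read_camera("wrist");cv2.imwrite("pics/w3.png",c["pixels"])
t=ctrl.read_camera("side");cv2.imwrite("pics/s3.png",cv2.resize(t["pixels"][90:270,225:405],None,fx=4,fy=3.3,interpolation=2))
pickle.dump((s,c,t),open("v3.pkl","wb"))
print(s["time"],s["qpos"],s["eef_pos"],s["contact_force"])
E
```

```text
4.2167 [-5.12815670e-01 -1.81943610e-01  2.06592883e+00 -2.00077960e-03
  1.25878192e+00  1.01424424e+00] [ 0.44823128 -0.1371313   0.23070668] [0.2307539  0.15986762 0.7142126 ]
```

View pics/w3.png

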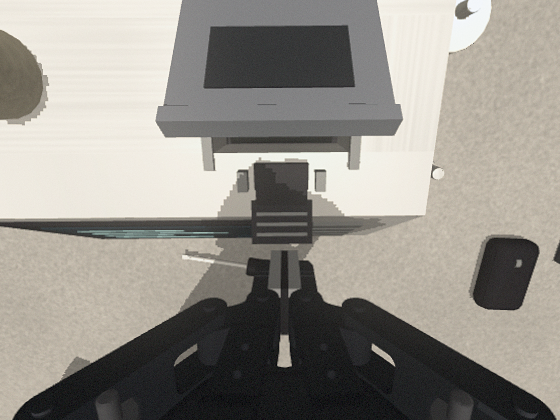

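View pics/s3.png

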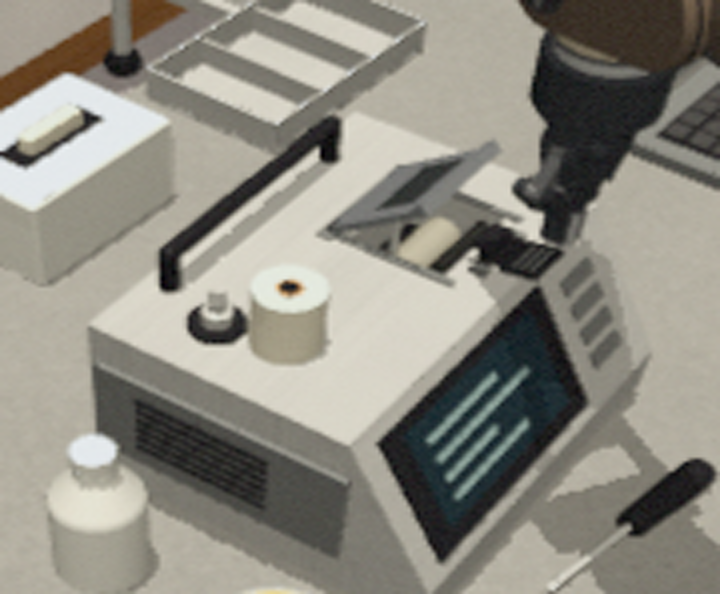

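Side view: the door's free edge has sprung up to about (495,148), the tab is back up at (535,258), and the roll and bottle are unmoved. Next I tilt the fingers forward and go under the edge.

```bash
python3 - <<'E'
from plant import ctrl
from h import *
import pickle
s,c,t=pickle.load(open("v3.pkl","rb"))
P=cloud(t)
# free edge check: wrist ray of front lower edge at z=.248
for p in [(158,135),(401,135)]: print(plane(c,[p],.248,s)[0].round(4))
for u,v in [(495,148),(400,178),(497,155)]:
    print(P[int(90+v/3.3),int(225+u/4)].round(4))
s=ctrl.get_state();print(delta(s,(.465,-.1355,.233),ori(.5)))
E
```

```text
[ 0.5143 -0.084   0.248 ]
[ 0.5185 -0.1799  0.248 ]
[ 0.5237 -0.1711  0.2534]
[ 0.5744 -0.15    0.2086]
[ 0.5204 -0.1718  0.2482]
(array([-4.000e-04, -3.800e-03,  5.042e-01]), array([-0.0172, -0.0045, -0.0005]))
```

Request:
{"fn": "jog_arm", "kwargs": {"deltas": [[[0,0,0.1],[0,-0.003,0],0],[[0,0,0.2],[0,-0.004,0],0],[[0,0,0.3],[0,-0.0045,0],0],[[0,0,0.4],[0,-0.0045,0],0],[[0,0,0.5],[-0.005,-0.0045,0],0],[[0,0,0.5],[-0.015,-0.0045,0],0],[[0,0,0.5],[-0.017,-0.0045,0],0],[[0,0,0.5],[-0.017,-0.0045,0],0]]}}

```text
time: 4.98
eef_pos: [0.4648, -0.1359, 0.2329]
tcp_rot: [0.158, 0.689, -0.681, 0.188]
contact_force: [-0.4, -0.3, 0.3]
opening: 0.0
```

```bash
python3 - <<'E'
from plant import ctrl
from h import *
s=ctrl.get_state();print(s["qpos"].round(3),s["eef_pos"],s["contact_force"])
for p in [(.465,-.1355,.233),(.490,-.1345,.230),(.507,-.134,.230),(.512,-.1335,.232),(.530,-.1325,.244),(.5465,-.132,.2547),(.562,-.131,.261),(.58,-.13,.263)]: print(p,*delta(s,p,ori(.5)))
t=ctrl.read_camera("side");cv2.imwrite("pics/s4.png",cv2.resize(t["pixels"][90:270,225:405],None,fx=4,fy=3.3,interpolation=2))
E
```

```text
[-0.66  -0.416  2.295  0.4    0.913  0.675] [ 0.46484246 -0.13594944  0.23291958] [-0.37691742 -0.34468279  0.32427601]
(0.465, -0.1355, 0.233) [-0.0011 -0.0035  0.0047] [-0.0002  0.     -0.0004]
(0.49, -0.1345, 0.23) [-0.0011 -0.0035  0.0047] [-0.0208  0.0145 -0.0003]
(0.507, -0.134, 0.23) [-0.0011 -0.0035  0.0047] [-0.0357  0.0226 -0.0001]
(0.512, -0.1335, 0.232) [-0.0011 -0.0035  0.0047] [-0.0411  0.0233 -0.0004]
(0.53, -0.1325, 0.244) [-0.0011 -0.0035  0.0047] [-0.0627  0.0213 -0.0006]
(0.5465, -0.132, 0.2547) [-0.0011 -0.0035  0.0047] [-0.0823  0.0197 -0.0003]
(0.562, -0.131, 0.261) [-0.0011 -0.0035  0.0047] [-0.0989  0.0215 -0.0007]
(0.58, -0.13, 0.263) [-0.0011 -0.0035  0.0047] [-0.1157  0.0283 -0.0009]
```

View pics/s4.png

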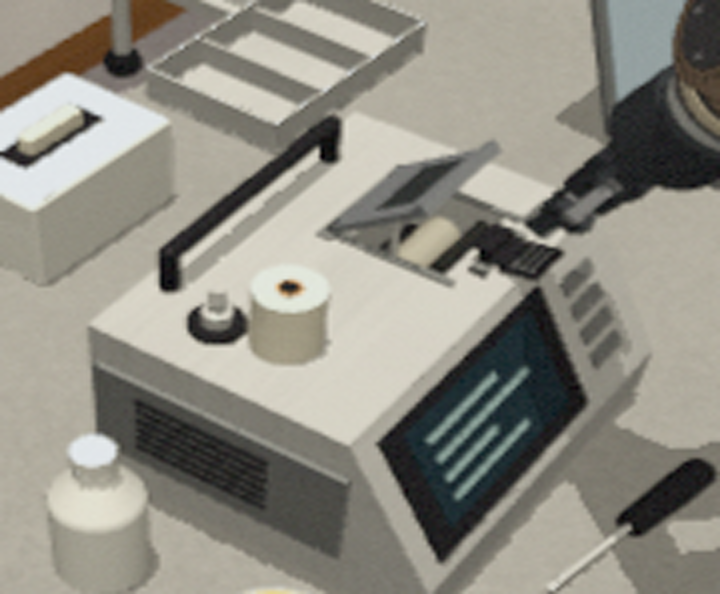

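The side view shows the fingertip at about (545,215), just behind and above the tab and aimed under the raised edge, with nothing touching. I advance slowly.

Request:
{"fn": "jog_arm", "kwargs": {"deltas": [[[0,0,0],[-0.01,0.007,0],0],[[0,0,0],[-0.021,0.0145,0],0],[[0,0,0],[-0.029,0.019,0],0],[[0,0,0],[-0.036,0.0225,0],0],[[0,0,0],[-0.041,0.023,0],0],[[0,0,0],[-0.045,0.023,0],0],[[0,0,0],[-0.045,0.023,0],0]]}}

```text
time: 5.62
eef_pos: [0.5161, -0.1338, 0.235]
tcp_rot: [0.158, 0.689, -0.681, 0.189]
contact_force: [0.5, 0.0, -0.7]
opening: -0.002
```

```bash
python3 - <<'E'
from plant import ctrl
from h import *
s=ctrl.get_state();print(s["qpos"].round(3),s["eef_pos"],s["contact_force"])
for p in [(.530,-.1325,.244),(.5465,-.132,.2547),(.562,-.131,.261),(.58,-.13,.263)]: print(p,*delta(s,p,ori(.5)))
t=ctrl.read_camera("side");cv2.imwrite("pics/s5.png",cv2.resize(t["pixels"][90:270,225:405],None,fx=4,fy=3.3,interpolation=2))
E
```

```text
[-0.579 -0.282  2.195  0.379  0.852  0.75 ] [ 0.51609346 -0.13375712  0.235012  ] [ 0.5188919   0.00814375 -0.68337751]
(0.53, -0.1325, 0.244) [-0.0012 -0.0023  0.0041] [-0.0165 -0.0013 -0.0006]
(0.5465, -0.132, 0.2547) [-0.0012 -0.0023  0.0041] [-0.0362 -0.0028 -0.0004]
(0.562, -0.131, 0.261) [-0.0012 -0.0023  0.0041] [-0.0528 -0.001  -0.0007]
(0.58, -0.13, 0.263) [-0.0012 -0.0023  0.0041] [-0.0696  0.0058 -0.0009]
```

View pics/s5.png

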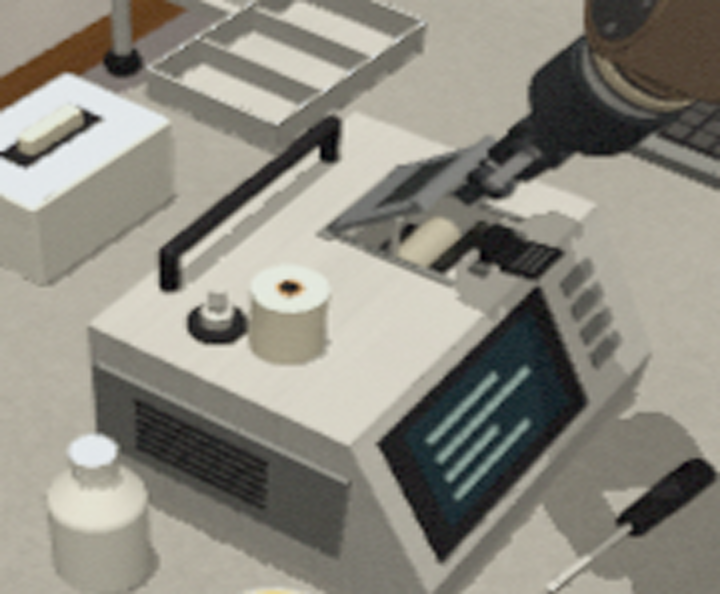

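The fingers are under the free edge at about (475,185), and the door has already lifted slightly (edge at (488,138)). I continue along the arc.

Request:
{"fn": "jog_arm", "kwargs": {"deltas": [[[0,0,0],[-0.008,-0.001,0],0],[[0,0,0],[-0.016,-0.001,0],0],[[0,0,0],[-0.024,-0.002,0],0],[[0,0,0],[-0.031,-0.0025,0],0],[[0,0,0],[-0.037,-0.0028,0],0],[[0,0,0],[-0.043,-0.002,0],0],[[0,0,0],[-0.048,-0.002,0],0],[[0,0,0],[-0.053,-0.001,0],0],[[0,0,0],[-0.053,-0.001,0],0]]}}

```text
time: 6.42
eef_pos: [0.5627, -0.1317, 0.2614]
tcp_rot: [0.158, 0.689, -0.681, 0.189]
contact_force: [-0.6, 0.3, 0.4]
opening: 0.001
```

```bash
python3 - <<'E'
from plant import ctrl
from h import *
s=ctrl.get_state();print(s["qpos"].round(3),s["eef_pos"],s["contact_force"])
for p in [(.562,-.131,.261),(.58,-.13,.263)]: print(p,*delta(s,p,ori(.5)))
t=ctrl.read_camera("side");cv2.imwrite("pics/s6.png",cv2.resize(t["pixels"][90:270,225:405],None,fx=4,fy=3.3,interpolation=2))
E
```

```text
[-0.518 -0.194  2.075  0.342  0.86   0.835] [ 0.56272977 -0.13170425  0.26138663] [-0.56439418  0.336261    0.36213201]
(0.562, -0.131, 0.261) [-0.0014 -0.0021  0.0034] [ 0.0008  0.     -0.0007]
(0.58, -0.13, 0.263) [-0.0014 -0.0021  0.0034] [-0.016   0.0068 -0.0009]
```

View pics/s6.png

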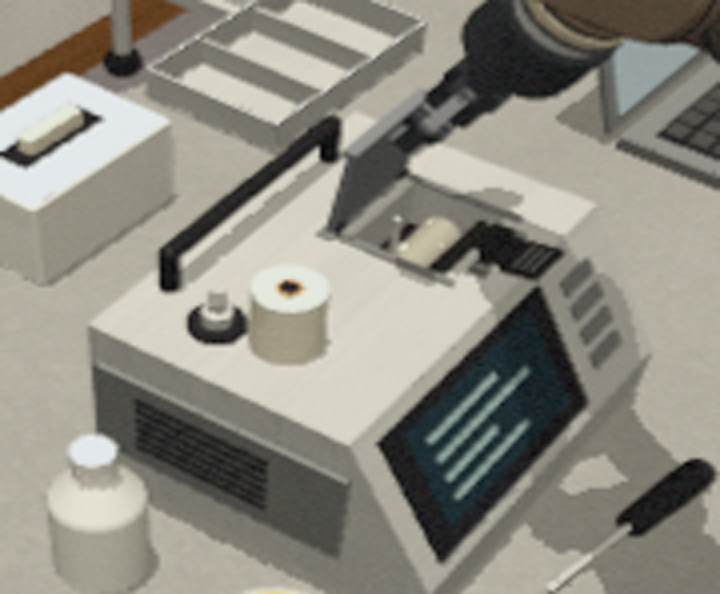

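The door is nearly upright, with its hinge at (335,230) and free edge at (350–420, 100–150). I push slowly past upright.

Request:
{"fn": "jog_arm", "kwargs": {"deltas": [[[0,0,0],[-0.003,0.001,0],0],[[0,0,0],[-0.006,0.002,0],0],[[0,0,0],[-0.009,0.004,0],0],[[0,0,0],[-0.012,0.005,0],0],[[0,0,0],[-0.015,0.006,0],0],[[0,0,0],[-0.018,0.007,0],0],[[0,0,0],[-0.018,0.007,0],0],[[0,0,0],[-0.018,0.007,0],0]]}}

```text
time: 7.13
eef_pos: [0.5816, -0.1307, 0.2634]
tcp_rot: [0.158, 0.689, -0.681, 0.189]
contact_force: [-0.5, 0.5, -0.6]
opening: -0.003
```

```bash
python3 - <<'E'
from plant import ctrl
from h import *
s=ctrl.get_state();print(s["qpos"].round(3),s["eef_pos"],s["contact_force"])
t=ctrl.read_camera("side");cv2.imwrite("pics/s7.png",cv2.resize(t["pixels"][90:270,225:405],None,fx=4,fy=3.3,interpolation=2))
E
```

```text
[-0.497 -0.151  2.034  0.332  0.852  0.86 ] [ 0.58158073 -0.13069571  0.263441  ] [-0.47376522  0.51263433 -0.62795158]
```

View pics/s7.png

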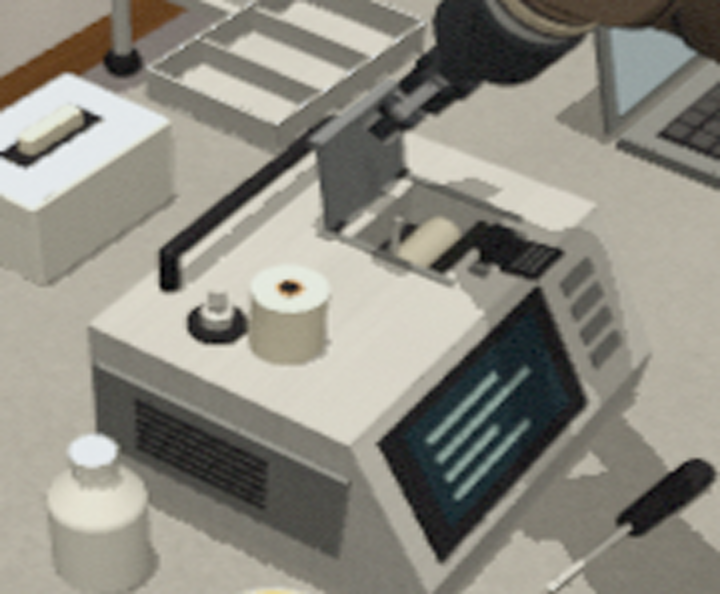

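The door has fallen back past upright, with its free edge at (315–400, 80–145). Now I withdraw back and up.

Request:
{"fn": "jog_arm", "kwargs": {"deltas": [[[0,0,0],[0.007,-0.008,0],0],[[0,0,0],[0.016,-0.02,0],0],[[0,0,0],[0.03,-0.035,0],0],[[0,0,0],[0.045,-0.055,0],0],[[0,0,0],[0.055,-0.075,0],0],[[0,0,0],[0.055,-0.095,0],0],[[0,0,0],[0.055,-0.1,0],0],[[0,0,0],[0.055,-0.1,0],0],[[0,0,0],[0.055,-0.1,0],0]]}}

```text
time: 7.93
eef_pos: [0.4857, -0.1352, 0.325]
tcp_rot: [0.158, 0.689, -0.681, 0.189]
contact_force: [-0.4, -0.1, -0.1]
opening: -0.002
```

```bash
python3 - <<'E'
from plant import ctrl
from h import *
import pickle
s=ctrl.get_state();print(s["time"],s["dq"].round(3),s["eef_pos"],s["contact_force"])
t=ctrl.read_camera("side");cv2.imwrite("pics/s8.png",cv2.resize(t["pixels"][90:270,225:405],None,fx=4,fy=3.3,interpolation=2))
c=ctrl.read_camera("top");cv2.imwrite("pics/t8.png",cv2.convertScaleAbs(cv2.resize(c["pixels"][140:340,210:470],None,fx=3,fy=3,interpolation=2),alpha=1.6))
P=cloud(t)
d0=pickle.load(open("v0.pkl","rb"))
# door plane: cloud points in box
m=(t["range_z"]>0)&(P[...,0]>.56)&(P[...,0]<.625)&(P[...,1]>-.178)&(P[...,1]<-.088)&(P[...,2]>.21)&(P[...,2]<.28)
Q=P[m];cx=np.array([np.cos(YAW),np.sin(YAW)]);X=(Q[:,:2]-[.515,-.0727])@cx
a=np.polyfit(Q[:,2]-.193,X-.06,1);print(len(Q),a,"theta",np.pi/2+np.arctan(a[0]))
E
```

```text
7.9333 [ 0.007  0.024  0.016 -0.002  0.004  0.   ] [ 0.48573288 -0.13517591  0.3250342 ] [-0.44354015 -0.11894364 -0.08651551]
568 [0.39838121 0.00297136] theta 1.9499064204856145
```

View pics/s8.png

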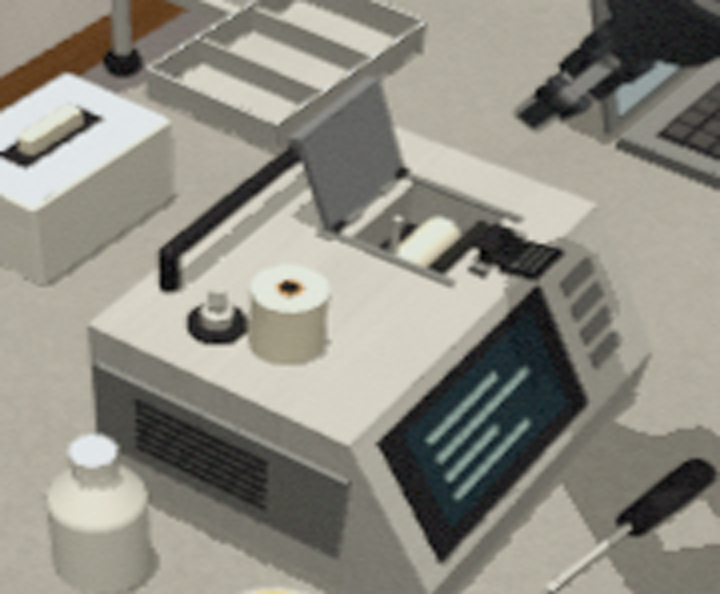

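View pics/t8.png

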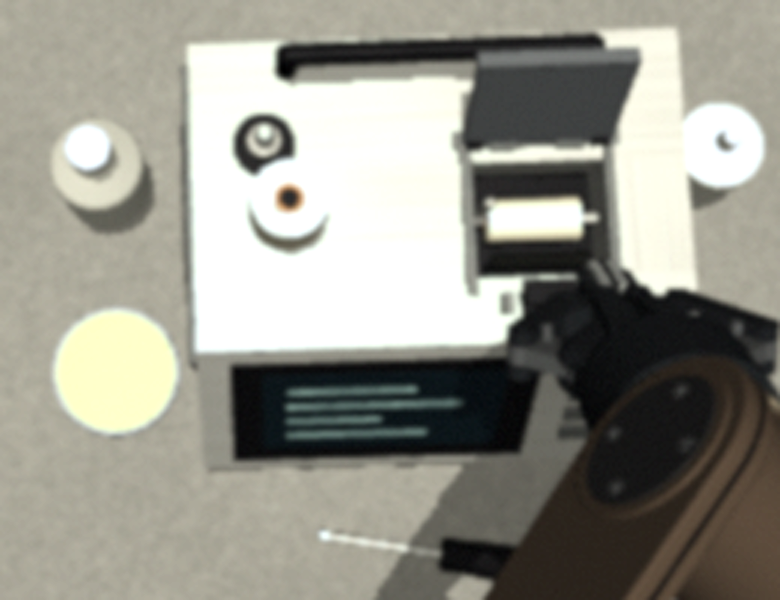

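The door leans open at its stop (fit about 1.95 rad against a nominal 1.92). The tab is up, and the roll, bottle, dish, filter and screwdriver are in place. The fingers are clear. I'll let it settle, then hand in.

Request:
{"fn": "jog_arm", "kwargs": {"deltas": [[[0,0,0],[0,-0.01,0],0],[[0,0,0],[0,-0.01,0],0],[[0,0,0],[0,-0.01,0],0],[[0,0,0],[0,-0.01,0],0],[[0,0,0],[0,-0.01,0],0],[[0,0,0],[0,-0.01,0],0]]}}

```text
time: 8.53
eef_pos: [0.4809, -0.135, 0.3322]
tcp_rot: [0.157, 0.69, -0.681, 0.188]
contact_force: [-0.1, -1.0, 0.3]
opening: 0.002
```

```bash
python3 - <<'E'
from plant import ctrl
from h import *
import pickle
t=ctrl.read_camera("side");d0=pickle.load(open("v0.pkl","rb"))["side"]
P=cloud(t)
m=(t["range_z"]>0)&(P[...,0]>.56)&(P[...,0]<.625)&(P[...,1]>-.178)&(P[...,1]<-.088)&(P[...,2]>.21)&(P[...,2]<.28)
Q=P[m];X=(Q[:,:2]-[.515,-.0727])@[np.cos(YAW),np.sin(YAW)]
a=np.polyfit(Q[:,2]-.193,X-.06,1);print("theta",np.pi/2+np.arctan(a[0]))
for n,(y0,y1,x0,x1) in dict(roll=(168,202,285,310),bottle=(220,272,234,265),dish=(266,302,274,314)).items():
    print(n,"mean pixel change",cv2.absdiff(t["pixels"][y0:y1,x0:x1],d0["pixels"][y0:y1,x0:x1]).mean().round(2))
# tab height
mm=(t["range_z"]>0)&(abs(P[...,0]-.453)<.004)&(abs(P[...,1]+.135)<.012);print("tab front z",np.median(P[mm][:,2]))
print(ctrl.get_state()["time"],ctrl.sign_off())
E
```

```text
theta 1.9495419492124018
roll mean pixel change 3.02
bottle mean pixel change 2.99
dish mean pixel change 3.0
tab front z 0.20148731106155815
the job is handed in; nothing more can be done
8.5833 None
```

The paper door is open and leaning against its stop. I pressed the release tab with the shut fingers until the door sprang up, then tilted the fingers under its free edge and pushed it past upright. I backed the arm off and handed the job in at about 8.6 s. No verdict is reported.

**Door:** the last depth fit gives 1.95 rad, against a nominal stop of 1.92, so it reads about 0.03 rad high. The angle did not change between two looks about 0.6 s apart.

**Tab:** it looks sprung back in the pictures. The measured height near its front edge is 201.5 mm, where about 204 mm was expected. The calibration is good to only about 2 mm, so this neither proves nor rules out that it is fully back.

**Loose things:** the roll, bottle and dish show only image noise compared with the start. The filter and screwdriver I checked only by eye. The arm hid the probe cone in the last top view, so I did not check it, but the path passed well above it.

**Forces:** every wrist force reading stayed below about 5 N. These were taken at the ends of moves, so brief peaks in between were not seen.

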